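# Open the belt polisher and hold its tensioner back

### The arm

A 6-joint arm with a two-finger parallel gripper is mounted at the origin on the work surface. World frame = base frame: x ahead of the robot, y to its left, z up, the work surface at z = 0. Lengths are in m, angles in rad, forces in N, time in s.
With the tool pointing down it reaches from about 0.225 to 0.875 m from the base axis. Payload 3.4 kg.
Tool frame: the origin (TCP) lies at the very end of the fingers, on their centre line; the grasp point (between the pads) lies 19 mm behind it; z points along the fingers, y is the direction in which the jaws open and shut (so a half turn about z gives the same grasp; the last joint's range is limited). The gripper opens to 85 mm and grips with 20 to 120 N. Pads are 22 mm wide; open, the fingers measure 114 mm over their backs; the gripper's body (76 mm by 85 mm) begins 54 mm behind the grasp point. The pads swing forward as they close: fully open they stand 13 mm farther back than shut.
Start: joints at [1.147, 0.276, 1.505, -0, 1.361, -0.121], TCP at [0.171, 0.549, 0.231] pointing down, gripper open.
Joint ranges: [-2.89, 2.89], [-0.75, 2.08], [0.22, 2.7], [-1.18, 4.32], [0.11, 2.71], [-2.7, 2.7]. Speed limits (rad/s): [2.57, 2.57, 3.14, 3.14, 3.14, 3.14].

### API

Orientations are given as a unit quaternion [w, x, y, z].
In Python, from rig import telemetry, cams, sign_off, spotter gives the robot as it stands.
- The arm moves only by the tool servo_tool, never from a script. Its argument "steps" is a list of rows, each a list of 6 numbers: the shift along the tool's x, y, z in mm, then the turn, a rotation vector about the tool's x, y, z in degrees. In form: [[x, y, z, ax, ay, az], ...]. A call has 1 to 8 rows; each row is the pose to reach, as a shift and turn from the pose commanded when the call began, along the tool's axes at that moment; what a row does not reach only later rows make up. A row lasts 1/10 s, in which the tool goes at most 50 mm and 8.59 degrees, less where a joint would pass 70% of its speed; a pose out of reach is approached as far as the arm can. A call with a gripper value outside its range is refused whole. "hand" is the closure in counts, from 0 (fully open) to 255 (shut), set as the call begins (left out, the last holds). The fingers move at their own pace and stop on an object; "grip_force" is the grip in N (left out, the last holds). Time passes only in rows, so rows that repeat a pose let the fingers close. It gives the time, the measured TCP pose, the force and the opening at its end, in the units of the state.
- telemetry.get_state(): the state, without advancing time (a new reading comes with each control period).
- cams.get_image(name): name is "scene" or "side" or "wrist"; returns (picture, depth): 384x512x3 uint8, red, green, blue; 384x512 float32, m along the optical axis (not along the pixel's ray), 0 where there is no reading.
- cams.camera_model(name): a dict with "camera_matrix" (3x3 intrinsics, pixels), "origin" and "rotation" of the camera in the world; the wrist camera has in their place "tool_from_camera" (4x4, takes a point from camera to tool coordinates, whose origin is the TCP and whose axes are the flange's). Camera axes: x right, y up, looking along -z (the intrinsics and any distortion apply to the point x, -y, -z); pixel columns grow to the right and rows downward; lengths in m; the calibration is good to about 2 mm. A picture is of the moment at which its call begins: read the wrist's pose just before it. camera_model takes no time and is no camera call.
- sign_off(): hands the job in, once; it reports no verdict.
Trained networks look in the newest picture that a camera, given by its name, has taken for a name from the list of things; names that differ only in an ending like _2 or _b are one class to them, and where a whole thing is asked for, a point or a joint stands for the part that bears it (a point fixed in the world has none). Each returns a list of dicts, best first, with "conf" (0 to 1); they miss things now and then, are a little off and sometimes report something else, mostly with a low value. They report only what shows in the picture. A call takes as long as a camera call.
- spotter.outline_of(query, camera): "region" (384x512 bool, what is visible of it) and "rect" ([left, top, width, height] in pixels, round what is visible of it).
The state is a dict: "clock": time; "qpos": joint angles; "qd": joint speeds; "effort": joint torques, N m; "position": TCP position; "ee_rot": TCP orientation; "contact_force": force on the tool from outside, world axes, zero at the start; "moment": the same for the moment, N m; "width": finger opening in m.
Only numpy, scipy, OpenCV 4.12 (cv2) and the standard library are available. Lean on these libraries where they do the work, as an engineer would, in place of code of your own. Each camera call takes 0.05 s, during which the arm holds its last target.

### The job

The stall's belt polisher needs a new belt: lift the green cover plate off the housing's pins and lay it flat on the cork mat, set down rather than dropped. Then push the sprung tensioner arm in the housing back past its click with the fingers, and finish while still holding it compressed there, so that the stallholder can slip the belt on. Do not knock over or shift the other things on the table.

Things in the scene. Friction and masses are not known exactly. Their poses are not given: they have to be found in the camera images.
- housing: fixed grey open-topped housing of a belt polisher, 200 (x) x 250 (y) x 70 mm high, origin at the centre of its underside on the table. Walls 6 mm thick at the x ends, 22 mm at the y ends. Two upright brass pins, 8 mm thick, rise 12 mm above the rim at (0, +-114 mm). A blue motor, 66 mm high, lies outside along the +x wall, out to x = 168 mm.
- housing_floor (a point): centre of the housing's inner floor, 12 mm above the table. On the floor stand two bare belt pulleys, 52 and 44 mm across, at (45, +70) and (45, -70) mm, tops 46 mm above the table (stub axles 54 mm), and the tensioner. Painted marks beyond the roller show where the arm points: black at rest, yellow just past the click, red at the stop.
- cover_handle (a point): middle of the black bar handle on the loose green cover plate (200 x 250 x 6 mm, 0.2 to 0.45 kg), 36 mm above the plate's underside and over its centre. The bar runs along the cover's y, 110 mm long, 14 x 14 mm in section, with a 23 mm gap under it; its two feet are at y = +-46 mm.
- cover_centre (a point): centre of the cover's underside. At the start the cover is seated on the housing's rim, 70 mm above the table, its axes along the housing's, its two 12 mm holes over the pins. Lifting it 15 mm straight up clears the pins.
- mat_top (a point): centre of the top face of the fixed cork mat, 260 (x) x 300 (y) mm, 6 mm thick, lying on the table
- pivot (a point): pivot of the tensioner, an orange arm swinging level about an upright pivot in the housing, under the cover. This point is on the pivot axis, 14 mm above the table, and turns with the arm. A yellow upright roller stands at its free end, its axis 103 mm from the pivot along the arm's own -y. The orange bar is 16 mm wide, 18 to 28 mm above the table. Pushing back moves the roller to the arm's own -x (roughly the housing's -x).
- idler_top (a point): centre of the top face of the yellow roller, 64 mm above the table. The roller is 24 mm across, does not spin, and spans 20 to 64 mm above the table. At rest it is at about (-5, -20) mm in the housing's frame, with about 85 mm of free room on its +x side and 75 mm on its -x side.
- tensioner (a joint): angle of the arm (rad), 0 at rest, growing as it is pushed back (clockwise from above). The push at the roller rises from 5 N to about 9 N at 0.12, where a red sprung pawl slider meets a tooth, eases to 7 N at 0.24 and 5 N at 0.36 as the pawl rides over it (the click, over at 0.37), and is 8 to 9 N from there to the stop at 0.47. The click does not latch: let go, the arm springs back to 0.
- mortar: brass cup-shaped mortar, 60 mm across, 60 mm high; loose bystander, origin at the centre of its underside
- tankard: pewter-grey tankard with side handle, 80 mm across, 120 mm high; loose bystander, origin at the centre of its underside
- candlestick: copper candlestick, foot 84 mm across, 134 mm high; loose bystander, origin at the centre of its underside
- blue_bottle: blue ceramic bottle, 60 mm across, 150 mm high; loose bystander, origin at the centre of its underside
- tin: black cash tin, 90 x 90 x 60 mm high; loose bystander, origin at the centre of its underside
- bowl: brass bowl, 90 mm across, 45 mm high; loose bystander, origin at the centre of its underside

How it is judged:
By the outcome, as a careful person would: the job done as asked, in the order asked, and still so for the second after the job is handed in, while the arm keeps its last pose, push and grip.
It also fails if it takes over 58 s, if anything falls off the work surface, if the arm or the gripper's body presses on something with over 40 N, if the wrist force passes 120 N, or if a joint passes its speed limit or range.

## Working session

There is one attempt and no reset: what is moved stays moved. The work goes in short steps, Python scripts to look and compute and a tool call to move; the robot and the scene stay as the last step left them, time stands still between calls to the robot, and variables do not carry over. Pictures are saved under pics/ and viewed, and the job is handed in when it is done.

Besides the shell and the picture viewer there is one more tool, called after "Emit:" as name(argument=value, ...) on one line, values as JSON. servo_tool: Moves the arm, as the interface text tells. Its arguments: {"type":"object","properties":{"steps":{"type":"array","items":{"type":"array","items":{"type":"number"}}},"hand":{"type":"number"},"grip_force":{"type":"number"}},"required":["steps"]}

```bash
ls; mkdir -p pics; cat > h.py <<'E'
import numpy as np, cv2
from rig import telemetry, cams, sign_off, spotter
from scipy.spatial.transform import Rotation as R
def snap(n,fn):
    s=telemetry.get_state(); im,d=cams.get_image(n)
    cv2.imwrite('pics/'+fn,im[:,:,::-1]); return s,im,d
def cloud(n,s,d):
    m=cams.camera_model(n);K=np.array(m['camera_matrix'])
    v,u=np.mgrid[0:d.shape[0],0:d.shape[1]]
    x=(u-K[0,2])/K[0,0]*d; y=(v-K[1,2])/K[1,1]*d
    P=np.stack([x,-y,-d],-1)
    if 'tool_from_camera' in m:
        T=np.array(m['tool_from_camera']); P=P@T[:3,:3].T+T[:3,3]
        q=s['ee_rot']; r=R.from_quat([q[1],q[2],q[3],q[0]]).as_matrix()
        P=P@r.T+np.array(s['position'])
    else: P=P@np.array(m['rotation']).T+np.array(m['origin'])
    P[d==0]=np.nan
    return P
def rotm(s):
    q=s['ee_rot']; return R.from_quat([q[1],q[2],q[3],q[0]]).as_matrix()
E
python3 - <<'E'
from h import *
for n in ['scene','side','wrist']:
    s,im,d=snap(n,n+'0.png'); m=cams.camera_model(n); print(n,{k:(np.round(v,3).tolist() if not isinstance(v,str) else v) for k,v in m.items()})
    np.savez(n+'0.npz',P=cloud(n,s,d),im=im)
print(s)
E
```

```text
pics
scene {'camera_matrix': [[454.833, 0.0, 246.146], [0.0, 454.833, 185.904], [0.0, 0.0, 1.0]], 'origin': [1.233, 0.764, 1.235], 'rotation': [0.315, 0.127, 0.333, 0.88]}Traceback (most recent call last):
  File "<stdin>", line 4, in <module>
  File "h.py", line 16, in cloud
    else: P=P@np.array(m['rotation']).T+np.array(m['origin'])
            ~^~~~~~~~~~~~~~~~~~~~~~~~~~
ValueError: matmul: Input operand 1 has a mismatch in its core dimension 0, with gufunc signature (n?,k),(k,m?)->(n?,m?) (size 4 is different from 3)
```

```bash
python3 - <<'E'
t=open('h.py').read()
t=t.replace("P=P@np.array(m['rotation']).T+","q=m['rotation']; P=P@R.from_quat([q[1],q[2],q[3],q[0]]).as_matrix().T+")
open('h.py','w').write(t)
E
python3 - <<'E'
from h import *
for n in ['scene','side','wrist']:
    s,im,d=snap(n,n+'0.png'); m=cams.camera_model(n); print(n,m)
    np.savez(n+'0.npz',P=cloud(n,s,d),im=im)
print(s)
E
```

```text
scene {'camera_matrix': array([[454.83311636,   0.        , 246.14580789],
       [  0.        , 454.83311636, 185.9035759 ],
       [  0.        ,   0.        ,   1.        ]]), 'origin': array([1.23324753, 0.76388217, 1.23517708]), 'rotation': array([0.31534743, 0.12655583, 0.3328969 , 0.87961314])}
side {'camera_matrix': array([[428.27283953,   0.        , 260.36051902],
       [  0.        , 428.27283953, 196.58293076],
       [  0.        ,   0.        ,   1.        ]]), 'origin': array([ 0.18226324, -1.11066698,  0.94174766]), 'rotation': array([ 0.8794519 ,  0.44988427, -0.07801243, -0.13447143])}
wrist {'camera_matrix': array([[303.55296406,   0.        , 253.39785032],
       [  0.        , 303.55296406, 192.19210501],
       [  0.        ,   0.        ,   1.        ]]), 'tool_from_camera': array([[-4.85086133e-04,  9.56321591e-01,  2.92316232e-01,
         7.38729897e-02],
       [ 9.99999882e-01,  4.66963374e-04,  1.31771400e-04,
        -1.10515980e-03],
       [-1.04851390e-05,  2.92316261e-01, -9.56321705e-01,
        -1.42461695e-01],
       [ 0.00000000e+00,  0.00000000e+00,  0.00000000e+00,
         1.00000000e+00]])}
{'clock': 0.15, 'qpos': array([ 1.14698908e+00,  2.76495063e-01,  1.50582248e+00, -1.59360760e-05,
        1.36069504e+00, -1.21033185e-01]), 'qd': array([-0.00025586,  0.00030607, -0.0044887 ,  0.00127993,  0.00094892,
        0.00052126]), 'effort': array([ 1.30763277e-03, -4.17146623e+01, -2.46032935e+01, -8.25021289e-05,
        7.65925302e-03, -9.16678573e-06]), 'position': array([0.17131912, 0.54848797, 0.23062047]), 'ee_rot': array([-1.83520897e-04,  1.50807757e-01,  9.88562854e-01, -6.85878847e-04]), 'contact_force': array([-0.05535159,  0.7039501 ,  0.48592335]), 'moment': array([-0.01283252, -0.02878938, -0.00616382]), 'width': 0.08518268215078935}
```

View pics/scene0.png

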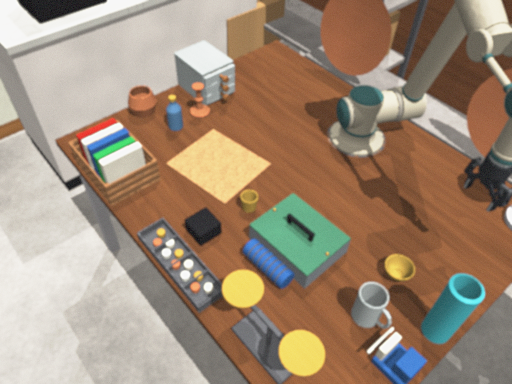

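View pics/side0.png

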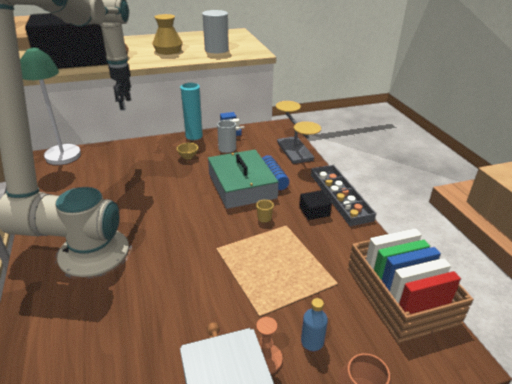

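View pics/wrist0.png

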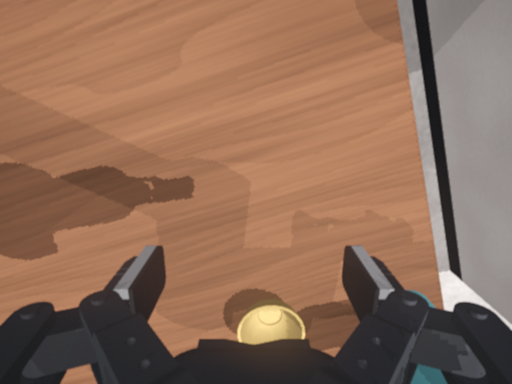

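The scene view shows the covered housing at about (300,238), the handle at (300,228), the mat at (218,165), the mortar at (249,201) and the tin at (203,226). Next I'll localise them.

```bash
python3 - <<'E'
from h import *
for n in ['scene','side']:
    z=np.load(n+'0.npz'); P=z['P']; im=z['im']
    hsv=cv2.cvtColor(im,cv2.COLOR_RGB2HSV)
    X,Y,Z=P[...,0],P[...,1],P[...,2]
    g=(hsv[...,0]>65)&(hsv[...,0]<85)&(hsv[...,1]>80)&(abs(Z-.076)<.01)&(X>.2)
    pts=P[g][:,:2].astype(np.float32); print(n,'cover',g.sum(),np.median(P[g][:,2]),cv2.minAreaRect(pts))
    for q in ['mat_top','cover_handle','cover_centre','mortar','tin','tankard','candlestick','blue_bottle','bowl','housing']:
        for r in spotter.outline_of(q,n)[:2]:
            p=P[r['region']]; p=p[~np.isnan(p[:,0])]
            print(q,round(r['conf'],2),r['rect'],np.round(np.median(p,0),3), np.round(np.percentile(p,2,0),3),np.round(np.percentile(p,98,0),3), 'minrect',[np.round(a,3) for a in cv2.minAreaRect(p[:,:2].astype(np.float32))])
            np.save(f'm_{n}_{q}.npy',r['region']) if r['conf']>.5 else 0
E
```

```text
scene cover 3793 0.07609032693444107 ((0.6545848250389099, -0.05148395895957947), (0.2562634348869324, 0.8872556686401367), 19.69382667541504)
mat_top 0.75 [165.8, 128.2, 105.2, 73.0] [ 0.532 -0.216  0.006] [ 0.391 -0.373 -0.001] [ 0.66  -0.074  0.012] minrect [array([ 0.522, -0.23 ]), array([0.275, 0.311]), np.float64(10.169)]
mat_top 0.71 [351.6, 282.5, 40.2, 47.0] [0.577 0.535 0.074] [0.532 0.495 0.008] [0.61  0.599 0.122] minrect [array([0.567, 0.542]), array([0.088, 0.101]), np.float64(30.891)]
cover_handle 0.74 [248.6, 193.4, 101.2, 81.0] [0.559 0.238 0.076] [0.457 0.109 0.071] [0.649 0.35  0.112] minrect [array([0.552, 0.206]), array([0.206, 0.297]), np.float64(1.81)]
cover_handle 0.45 [185.0, 205.8, 37.3, 40.2] [0.766 0.01  0.058] [ 0.716 -0.047  0.006] [0.802 0.039 0.065] minrect [array([ 0.757, -0.005]), array([0.093, 0.092]), np.float64(88.83)]
cover_centre 0.7 [250.4, 193.7, 101.0, 82.2] [0.558 0.24  0.076] [0.455 0.109 0.07 ] [0.65  0.351 0.112] minrect [array([0.526, 0.205]), array([0.257, 0.298]), np.float64(2.018)]
cover_centre 0.37 [247.2, 228.6, 104.9, 60.8] [0.668 
[... 2980 characters left out ...]
315.5, 26.2, 58.8] [ 0.403 -0.535  0.072] [ 0.381 -0.565  0.007] [ 0.437 -0.503  0.136] minrect [array([ 0.425, -0.486]), array([0.173, 0.063]), np.float64(68.851)]
blue_bottle 0.84 [302.8, 295.2, 25.7, 51.7] [ 0.521 -0.528  0.087] [ 0.501 -0.541  0.008] [ 0.551 -0.501  0.151] minrect [array([ 0.527, -0.519]), array([0.047, 0.059]), np.float64(63.588)]
bowl 0.69 [175.4, 141.5, 25.4, 19.1] [0.395 0.523 0.032] [0.355 0.459 0.01 ] [0.43  0.544 0.047] minrect [array([0.393, 0.505]), array([0.108, 0.081]), np.float64(82.889)]
housing 0.67 [207.7, 157.4, 84.3, 50.4] [0.569 0.108 0.043] [0.449 0.098 0.003] [0.707 0.317 0.07 ] minrect [array([0.585, 0.249]), array([0.27 , 0.303]), np.float64(2.334)]
```

```bash
cat >> h.py <<'E'
def plan(s,xyz,yaw):
    """tool-frame shift (mm) and turn about tool z (deg) to be pointing down, tool x at yaw deg"""
    r=rotm(s); d=r.T@(np.array(xyz)-np.array(s['position']))*1000
    a=np.radians(yaw); t=np.array([[np.cos(a),np.sin(a),0],[np.sin(a),-np.cos(a),0],[0,0,-1]])
    rv=R.from_matrix(r.T@t).as_rotvec(degrees=True)
    return np.round(d,1),np.round(rv,2)
E
python3 - <<'E'
from h import *
for n in ['scene','side']:
    z=np.load(n+'0.npz'); P=z['P']; m=np.load(f'm_{n}_cover_centre.npy')
    p=P[m]; 
    c=p[abs(p[:,2]-.076)<.006]; c=c[(c[:,0]>.4)&(c[:,0]<.72)&(c[:,1]>.05)]
    print(n,'cov',cv2.minAreaRect(c[:,:2].astype(np.float32)),np.median(c[:,2]))
    X=P; hh=P[(P[...,2]>.098)&(P[...,2]<.125)&(abs(P[...,0]-.55)<.08)&(abs(P[...,1]-.23)<.1)]
    print('handle',len(hh),cv2.minAreaRect(hh[:,:2].astype(np.float32)),np.percentile(hh,[2,50,98],0))
s=telemetry.get_state(); print(plan(s,[.552,.230,.26],92)); 
E
```

```text
scene cov ((0.551200270652771, 0.22828161716461182), (0.2046244889497757, 0.255147248506546), 2.526323080062866) 0.07607510056170996
handle 183 ((0.5515050888061523, 0.23022499680519104), (0.018854139372706413, 0.11068109422922134), 3.251915693283081) [[0.54436272 0.17698042 0.10042416]
 [0.55428002 0.2315292  0.11169446]
 [0.56012527 0.28267182 0.11675044]]
side cov ((0.5528292059898376, 0.22745053470134735), (0.2009044736623764, 0.2558023929595947), 2.8793387413024902) 0.07655928062958567
handle 84 ((0.5518922805786133, 0.2221299409866333), (0.015434649772942066, 0.10690341889858246), 3.2159547805786133) [[0.54336417 0.16995509 0.09940945]
 [0.54993782 0.21567855 0.11182764]
 [0.55947037 0.27383884 0.11646376]]
(array([-458.3, -190.9,  -28.7]), array([ 1.000e-02, -0.000e+00,  7.065e+01]))
```

Emit:
servo_tool(steps=[[-45, -19, -4, 0, 0, 8], [-90, -38, -8, 0, 0, 16], [-135, -57, -12, 0, 0, 24], [-180, -76, -16, 0, 0, 32], [-225, -95, -20, 0, 0, 40], [-270, -114, -24, 0, 0, 48], [-315, -133, -28, 0, 0, 56], [-360, -152, -28, 0, 0, 64]], hand=0, grip_force=60)

```text
clock: 2.0
position: [0.4714, 0.2951, 0.2602]
ee_rot: [0.0, 0.654, 0.757, 0.001]
contact_force: [-0.3, 0.2, -0.0]
width: 0.0855
```

```bash
python3 - <<'E'
from h import *
s=telemetry.get_state(); print(s['clock'],s['position'],plan(s,[.552,.2285,.26],92.7)); 
E
```

```text
2.0 [0.4714174  0.29513434 0.26016632] (array([-77.6,  70.1,   0.2]), array([ 0.1 , -0.05,  5.62]))
```

Emit:
servo_tool(steps=[[-30, 27, 0, 0, 0, 2], [-60, 54, 0, 0, 0, 4], [-78, 70, 0, 0, 0, 5.6], [-78, 70, 0, 0, 0, 5.6]])

```text
clock: 2.4
position: [0.5534, 0.2274, 0.2587]
ee_rot: [0.001, 0.69, 0.724, -0.0]
contact_force: [0.1, 0.5, -0.7]
width: 0.0853
```

```bash
python3 - <<'E'
from h import *
s,im,d=snap('wrist','w1.png'); P=cloud('wrist',s,d); np.savez('w1.npz',P=P,im=im)
hh=P[(P[...,2]>.096)&(P[...,2]<.13)&(abs(P[...,0]-.55)<.06)&(abs(P[...,1]-.23)<.1)]
print(len(hh),cv2.minAreaRect(hh[:,:2].astype(np.float32)),np.percentile(hh,[2,50,98],0))
hsv=cv2.cvtColor(im,cv2.COLOR_RGB2HSV)
g=(hsv[...,0]>60)&(hsv[...,0]<90)&(hsv[...,1]>80)&(abs(P[...,2]-.076)<.01)
print(g.sum(),np.median(P[g],0),cv2.minAreaRect(P[g][:,:2].astype(np.float32)))
print(s['position'],plan(s,[.552,.2285,.26],92.7))
E
```

```text
1536 ((0.5522037744522095, 0.22765272855758667), (0.013495736755430698, 0.10895851254463196), 2.321258544921875) [[0.54438024 0.17606271 0.11005071]
 [0.55187681 0.23208812 0.11264275]
 [0.55964621 0.28041218 0.11426353]]
403 [0.54295688 0.32635974 0.07596617] ((0.5699353218078613, 0.2829466760158539), (0.164637491106987, 0.22953253984451294), 29.31583023071289)
[0.55342679 0.22736382 0.25872929] (array([ 1.2, -1.4, -1.3]), array([0.05, 0.06, 0.11]))
```

View pics/w1.png

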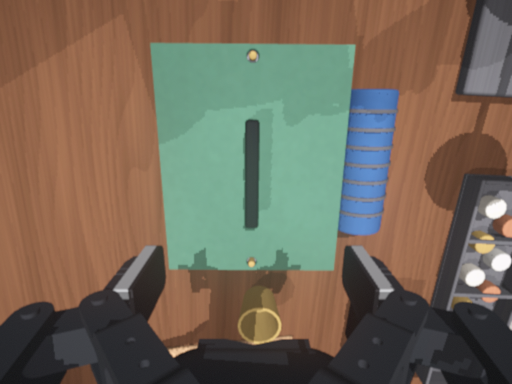

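The cover is square in view with its handle at (252,173). The pins show at (253,56) and (251,263). I'll descend.

Emit:
servo_tool(steps=[[0, -1.4, 40, 0, 0, 0], [0, -1.4, 80, 0, 0, 0], [0, -1.4, 115, 0, 0, 0], [0, -1.4, 140, 0, 0, 0], [0, -1.4, 158, 0, 0, 0], [0, -1.4, 169, 0, 0, 0], [0, -1.4, 169, 0, 0, 0]])

```text
clock: 3.15
position: [0.5476, 0.2303, 0.0891]
ee_rot: [-0.001, 0.688, 0.726, -0.001]
contact_force: [-0.8, -0.1, 0.3]
width: 0.0853
```

Emit:
servo_tool(steps=[[0, 0, 0, 0, 0, 0], [0, 0, 0, 0, 0, 0], [0, 0, 0, 0, 0, 0], [0, 0, 0, 0, 0, 0], [0, 0, 0, 0, 0, 0], [0, 0, 0, 0, 0, 0], [0, 0, 0, 0, 0, 0], [0, 0, 0, 0, 0, 0]], hand=255, grip_force=70)

```text
clock: 3.95
position: [0.5502, 0.2299, 0.0912]
ee_rot: [0.001, 0.688, 0.726, 0.001]
contact_force: [0.8, -0.5, 5.7]
width: 0.0123
```

Emit:
servo_tool(steps=[[0, 0, -3, 0, 0, 0], [0, 0, -6, 0, 0, 0], [0, 0, -10, 0, 0, 0], [0, 0, -15, 0, 0, 0], [0, 0, -20, 0, 0, 0], [0, 0, -28, 0, 0, 0], [0, 0, -40, 0, 0, 0], [0, 0, -55, 0, 0, 0]])

```text
clock: 4.75
position: [0.5485, 0.2297, 0.1461]
ee_rot: [-0.0, 0.688, 0.726, -0.001]
contact_force: [0.2, -0.5, -3.4]
width: 0.0122
```

```bash
python3 - <<'E'
from h import *
s,im,d=snap('side','s2.png'); print(s['position'],s['contact_force'],s['moment'],s['width'])
P=cloud('side',s,d); hsv=cv2.cvtColor(im,cv2.COLOR_RGB2HSV)
g=(hsv[...,0]>65)&(hsv[...,0]<85)&(hsv[...,1]>80)&(P[...,2]>.06)&(P[...,2]<.25)&(abs(P[...,0]-.55)<.13)&(abs(P[...,1]-.23)<.16)
p=P[g]; A=np.c_[p[:,:2]-[.552,.228],np.ones(len(p))]; print(len(p),np.linalg.lstsq(A,p[:,2],rcond=None)[0])
print(plan(s,[.526,-.226,.2],100.2))
E
```

```text
[0.54851114 0.22965117 0.14608019] [ 0.24421715 -0.50689752 -3.39964043] [-0.03293328  0.00097366 -0.01017362] 0.012219621117875471
1595 [-0.00186816  0.00023097  0.13226176]
(array([-453.8,  -46.9,  -53.8]), array([-0.09,  0.01, -7.13]))
```

View pics/s2.png

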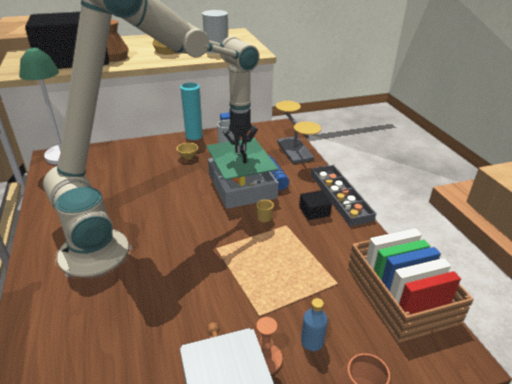

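The cover is lifted level (tilt under 0.1°), and its underside is clear of the mortar. I'll carry it to the mat.

Emit:
servo_tool(steps=[[-8, -1, -5, 0, 0, 0], [-24, -3, -10, 0, 0, -0.5], [-48, -5, -16, 0, 0, -1], [-80, -8, -20, 0, 0, -1.5], [-115, -12, -20, 0, 0, -2], [-150, -15.5, -20, 0, 0, -2.5], [-185, -19, -20, 0, 0, -3], [-220, -23, -20, 0, 0, -3.5]])

```text
clock: 5.6
position: [0.537, 0.0071, 0.1652]
ee_rot: [-0.0, 0.665, 0.747, -0.0]
contact_force: [0.0, 0.0, -3.4]
width: 0.0123
```

Emit:
servo_tool(steps=[[-35, -3.5, 0, 0, 0, -0.5], [-70, -7, 0, 0, 0, -1], [-105, -11, 0, 0, 0, -1.5], [-140, -14, 0, 0, 0, -2], [-172, -18, 0, 0, 0, -2.5], [-198, -20, 0, 0, 0, -3], [-215, -22, 0, 0, 0, -3.5], [-222, -23, 0, 0, 0, -3.6]])

```text
clock: 6.4
position: [0.5397, -0.2164, 0.165]
ee_rot: [-0.0, 0.643, 0.766, -0.0]
contact_force: [1.2, 0.5, -3.8]
width: 0.0122
```

```bash
python3 - <<'E'
from h import *
s,im,d=snap('side','s3.png'); print(s['clock'],s['position'],s['contact_force'],s['moment'],s['width'])
P=cloud('side',s,d); hsv=cv2.cvtColor(im,cv2.COLOR_RGB2HSV)
g=(hsv[...,0]>65)&(hsv[...,0]<85)&(hsv[...,1]>80)&(P[...,2]>.06)&(P[...,2]<.3)&(abs(P[...,0]-.53)<.17)&(abs(P[...,1]+.23)<.2)
p=P[g]; A=np.c_[p[:,:2]-[.526,-.226],np.ones(len(p))]; f=np.linalg.lstsq(A,p[:,2],rcond=None)[0]; print(len(p),f)
q=p[abs(A@f-p[:,2])<.005]; print(cv2.minAreaRect(q[:,:2].astype(np.float32)))
z=np.load('side0.npz'); m=np.load('m_side_mat_top.npy'); p=z['P'][m]; p=p[(abs(p[:,2]-.006)<.004)]
c,(w,h),a=cv2.minAreaRect(p[:,:2].astype(np.float32)); print('mat',c,w,h,a)
print(plan(s,[.526,-.224,.04],100.2))
E
```

```text
6.4 [ 0.53965546 -0.2163964   0.16497357] [ 1.20498553  0.50210582 -3.80993682] [ 0.05084462 -0.02584687 -0.00748102] 0.0122486465332322
3142 [-2.81609899e-03 -6.93189850e-05  1.50580016e-01]
((0.5401266813278198, -0.21852733194828033), (0.2040897160768509, 0.25400593876838684), 9.204934120178223)
mat (0.527238667011261, -0.2274760901927948) 0.2636048495769501 0.3053494095802307 10.329438209533691
(array([ -5.1, -14.6, 125. ]), array([-0.06,  0.01, -0.16]))
```

View pics/s3.png

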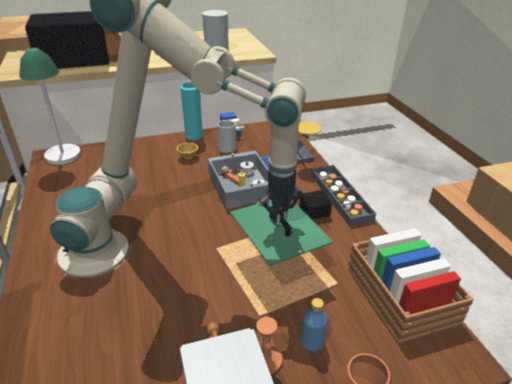

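The cover is level and about 15 mm from centred over the mat. I'll correct that and lower it, slowing at the end.

Emit:
servo_tool(steps=[[-3, -7, 15, 0, 0, -0.5], [-6.5, -14.4, 40, 0, 0, -1], [-6.5, -14.4, 68, 0, 0, -1], [-6.5, -14.4, 92, 0, 0, -1], [-6.5, -14.4, 110, 0, 0, -1], [-6.5, -14.4, 122, 0, 0, -1], [-6.5, -14.4, 128, 0, 0, -1], [-6.5, -14.4, 130, 0, 0, -1]])

```text
clock: 7.25
position: [0.5275, -0.2228, 0.0351]
ee_rot: [-0.0, 0.635, 0.773, 0.0]
contact_force: [0.2, -0.2, -3.8]
width: 0.0125
```

Emit:
servo_tool(steps=[[0, 0, 1.5, 0, 0, 0], [0, 0, 3, 0, 0, 0], [0, 0, 4.5, 0, 0, 0], [0, 0, 6, 0, 0, 0], [0, 0, 7, 0, 0, 0]])

```text
clock: 7.75
position: [0.5276, -0.2233, 0.0284]
ee_rot: [0.0, 0.635, 0.772, 0.0]
contact_force: [-0.2, 0.8, -4.0]
width: 0.0127
```

Emit:
servo_tool(steps=[[0, 0, 0.7, 0, 0, 0], [0, 0, 1.4, 0, 0, 0], [0, 0, 2, 0, 0, 0], [0, 0, 2, 0, 0, 0]])

```text
clock: 8.15
position: [0.5275, -0.2233, 0.0272]
ee_rot: [0.0, 0.635, 0.772, 0.0]
contact_force: [-2.9, 1.2, 4.3]
width: 0.0124
```

The force changed from −4.0 to +4.3 N, so the cover is resting on the mat. Releasing.

Emit:
servo_tool(steps=[[0, 0, 0, 0, 0, 0], [0, 0, 0, 0, 0, 0], [0, 0, 0, 0, 0, 0], [0, 0, 0, 0, 0, 0], [0, 0, 0, 0, 0, 0], [0, 0, 0, 0, 0, 0]], hand=120)

```text
clock: 8.75
position: [0.5275, -0.2232, 0.0262]
ee_rot: [-0.0, 0.635, 0.772, 0.0]
contact_force: [0.2, -0.9, 1.1]
width: 0.045
```

Emit:
servo_tool(steps=[[0, 0, -5, 0, 0, 0], [0, 0, -15, 0, 0, 0], [0, 0, -30, 0, 0, 0], [0, 0, -60, 0, 0, 0], [0, 0, -100, 0, 0, 0], [0, 0, -140, 0, 0, 0], [0, 0, -180, 0, 0, 0], [0, 0, -215, 0, 0, 0]])

```text
clock: 9.55
position: [0.5277, -0.2233, 0.2447]
ee_rot: [0.001, 0.635, 0.772, 0.0]
contact_force: [0.4, -0.2, 0.0]
width: 0.0451
```

```bash
python3 - <<'E'
from h import *
s,im,d=snap('side','s4.png'); print(s['clock'],s['position'],s['contact_force'],s['width'],np.round(s['qpos'],2))
P=cloud('side',s,d); hsv=cv2.cvtColor(im,cv2.COLOR_RGB2HSV)
g=(hsv[...,0]>65)&(hsv[...,0]<85)&(hsv[...,1]>80)&(P[...,2]>.0)&(P[...,2]<.3)&(abs(P[...,0]-.53)<.17)&(abs(P[...,1]+.23)<.2)
p=P[g]; A=np.c_[p[:,:2]-[.526,-.226],np.ones(len(p))]; f=np.linalg.lstsq(A,p[:,2],rcond=None)[0]; print(len(p),f)
q=p[abs(A@f-p[:,2])<.005]; print(cv2.minAreaRect(q[:,:2].astype(np.float32)))
# roller
g=(hsv[...,0]>18)&(hsv[...,0]<35)&(hsv[...,1]>120)&(P[...,2]>.015)&(P[...,2]<.08)&(abs(P[...,0]-.55)<.09)&(abs(P[...,1]-.22)<.1)
p=P[g]; print('roller?',len(p),np.percentile(p,[5,50,95],0))
s,im,d=snap('scene','c4.png'); np.savez('c4.npz',P=cloud('scene',s,d),im=im)
E
```

```text
9.55 [ 0.52765234 -0.22329866  0.24473223] [ 0.41393996 -0.23612133  0.00337929] 0.04509962316062265 [-0.52  0.26  1.49  0.    1.39 -0.72]
3423 [0.00024154 0.00050788 0.01265274]
((0.5271616578102112, -0.22730976343154907), (0.19692280888557434, 0.2502221465110779), 10.824999809265137)
roller? 75 [[0.49581322 0.19541066 0.02657622]
 [0.54304003 0.20349251 0.04401732]
 [0.55464571 0.29486916 0.06428912]]
```

View pics/s4.png

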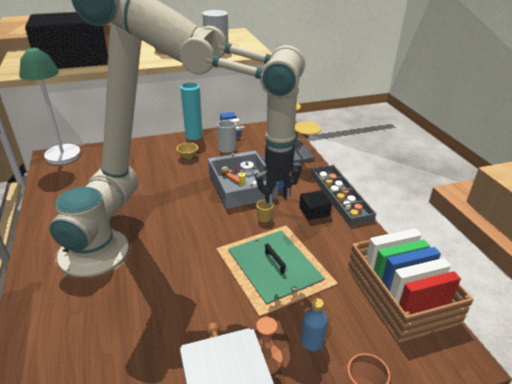

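View pics/c4.png

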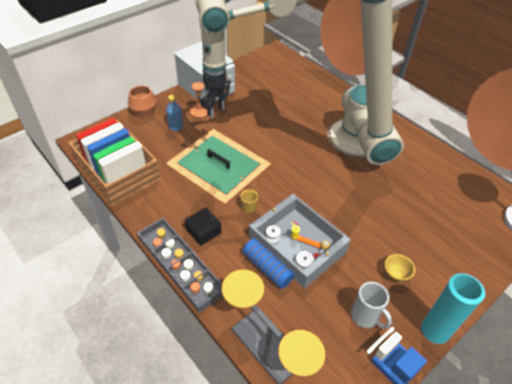

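The cover is flat and centred on the mat (tilt ~0, plate at z≈12.7 mm). The housing is open, with the yellow roller at about (297,229) in the scene view. Moving over it with the fingers shut.

```bash
python3 - <<'E'
from h import *
s=telemetry.get_state(); print(plan(s,[.575,.205,.22],182.6))
E
```

```text
(array([413.2, 126.8,  26. ]), array([  0.12,   0.79, -81.44]))
```

Emit:
servo_tool(steps=[[35, 10, 0, 0, 0, -7], [75, 22, 0, 0, 0, -15], [115, 35, 0, 0, 0, -23], [155, 48, 0, 0, 0, -31], [195, 60, 0, 0, 0, -39], [235, 72, 0, 0, 0, -47], [275, 84, 5, 0, 0, -55], [315, 96, 10, 0, 0, -63]], hand=255)

```text
clock: 10.45
position: [0.5604, 0.1061, 0.2314]
ee_rot: [0.0, 0.135, 0.991, 0.0]
contact_force: [0.5, -1.0, -0.5]
width: 0.0
```

```bash
python3 - <<'E'
from h import *
s=telemetry.get_state(); print(s['position'],s['width'],plan(s,[.575,.205,.22],182.6))
E
```

```text
[0.56041903 0.10605376 0.23141909] 8.733641085508753e-06 (array([12.4, 99.2, 11.4]), array([  0.  ,   0.03, -18.12]))
```

Emit:
servo_tool(steps=[[4, 33, 4, 0, 0, -6], [8, 66, 8, 0, 0, -12], [12, 99, 11, 0, 0, -18], [12, 99, 11, 0, 0, -18]])

```text
clock: 10.85
position: [0.5759, 0.2068, 0.2194]
ee_rot: [-0.001, -0.021, 1.0, 0.001]
contact_force: [-0.0, -0.7, -0.8]
width: 0.0001
```

```bash
python3 - <<'E'
from h import *
s,im,d=snap('wrist','w5.png'); P=cloud('wrist',s,d); np.savez('w5.npz',P=P,im=im)
print(s['clock'],s['position'],s['contact_force'])
for q in ['idler_top','tensioner','pivot']:
    for r in spotter.outline_of(q,'wrist')[:2]: print(q,r['conf'],r['rect'],np.nanmedian(P[r['region']],0))
E
```

```text
10.85 [0.5758862  0.20680191 0.21939668] [-0.01907168 -0.72990471 -0.82505763]
idler_top 0.83 [243.2, 92.8, 121.2, 68.5] [0.52356597 0.2650678  0.02897637]
tensioner 0.82 [244.6, 92.5, 118.3, 70.1] [0.52358135 0.26523064 0.02884044]
tensioner 0.19 [31.8, 132.4, 75.6, 61.8] [ 0.57359725 -0.00458642  0.04087781]
pivot 0.93 [244.7, 91.8, 116.3, 64.4] [0.52354157 0.26387858 0.02914052]
pivot 0.34 [27.5, 257.7, 97.9, 87.3] [ 0.7303366  -0.00589441  0.05885336]
```

View pics/w5.png

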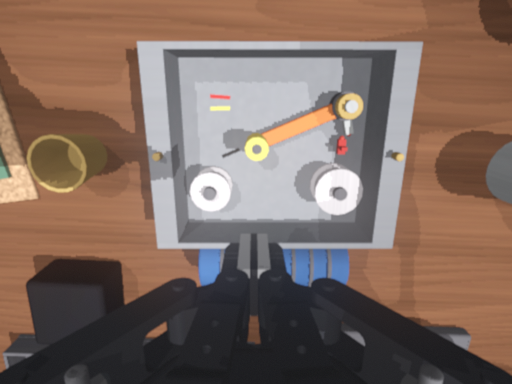

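The wrist view (up = −x, right = +y) shows the roller at (257,149), the pivot at (348,106), the black mark at (231,152), yellow at (220,107) and red at (220,97). Measuring positions.

```bash
python3 - <<'E'
from h import *
z=np.load('w5.npz');P=z['P'];im=z['im'];hsv=cv2.cvtColor(im,cv2.COLOR_RGB2HSV)
def st(n,m):
    p=P[m];p=p[~np.isnan(p[:,0])];print(n,len(p),np.round(np.median(p,0),4),np.round(np.percentile(p,3,0),4),np.round(np.percentile(p,97,0),4)); return p
v,u=np.mgrid[0:384,0:512]
box=lambda a,b,c,d:(u>=a)&(u<=c)&(v>=b)&(v<=d)
r=st('rolltop',box(235,130,280,170)&(P[...,2]>.058)&(P[...,2]<.07))
c=cv2.minEnclosingCircle(r[:,:2].astype(np.float32));print(c)
p=st('pivot',box(325,85,370,130)&(P[...,2]>.03)&(hsv[...,0]<30)&(hsv[...,1]>90)); print(cv2.minEnclosingCircle(p[:,:2].astype(np.float32)))
st('pivcap',box(343,101,354,111))
st('black',box(222,149,239,156)&(hsv[...,2]<70)&(P[...,2]<.02)); st('yel',box(210,104,232,111)&(hsv[...,1]>150)); st('red',box(210,94,232,100)&(hsv[...,1]>150))
st('pinL',box(153,152,160,160)&(P[...,2]>.072)); st('pinR',box(395,152,403,160)&(P[...,2]>.072))
st('pulL',box(195,175,230,208)&(P[...,2]>.04)&(P[...,2]<.05)); st('pulR',box(318,170,360,212)&(P[...,2]>.04)&(P[...,2]<.05))
print(np.array2string(P[192,::16,2],precision=3))
E
```

```text
rolltop 454 [0.5476 0.2077 0.0639] [0.5374 0.1975 0.0621] [0.5581 0.2178 0.0654]
((0.5480562448501587, 0.20775261521339417), 0.01191170234233141)
pivot 389 [0.5034 0.2965 0.0433] [0.493  0.2885 0.0327] [0.5148 0.3118 0.0447]
((0.503678023815155, 0.299693763256073), 0.014820965006947517)
pivcap 131 [0.5038 0.2975 0.0477] [0.499  0.2934 0.0426] [0.5087 0.3033 0.0492]
  return _methods._mean(a, axis=axis, dtype=dtype,
  ret = um.true_divide(
Traceback (most recent call last):
IndexError: index -1 is out of bounds for axis 0 with size 0
```

```bash
python3 - <<'E'
from h import *
s=telemetry.get_state(); print(s['position'],plan(s,[.5875,.216,.036],194))
E
```

```text
[0.57595614 0.20201276 0.22033043] (array([-12.1,  13.7, 184.3]), array([ -0.04,  -0.03, -11.91]))
```

Emit:
servo_tool(steps=[[-4, 5, 10, 0, 0, -4], [-9, 10, 30, 0, 0, -8], [-12, 13, 65, 0, 0, -12], [-12, 13, 100, 0, 0, -12], [-12, 13, 130, 0, 0, -12], [-12, 13, 153, 0, 0, -12], [-12, 13, 170, 0, 0, -12], [-12, 13, 176, 0, 0, -12]])

```text
clock: 11.85
position: [0.5866, 0.2145, 0.0426]
ee_rot: [-0.002, -0.122, 0.993, -0.0]
contact_force: [-0.7, -0.8, -0.3]
width: -0.0001
```

```bash
python3 - <<'E'
from h import *
s,im,d=snap('wrist','w6.png'); P=cloud('wrist',s,d); np.savez('w6.npz',P=P,im=im)
print(s['clock'],s['position'],s['contact_force'],plan(s,[.5875,.216,.036],194))
m=(P[...,2]>.059)&(P[...,2]<.069)&(abs(P[...,0]-.548)<.03)&(abs(P[...,1]-.207)<.03)
hsv=cv2.cvtColor(im,cv2.COLOR_RGB2HSV); m&=(hsv[...,1]>100)
print(m.sum(),cv2.minEnclosingCircle(P[m][:,:2].astype(np.float32)))
E
```

```text
11.85 [0.58658045 0.21453401 0.04263114] [-0.68841775 -0.76725516 -0.29961697] (array([-1.3,  1.2,  6.6]), array([-0.01, -0.2 ,  0.03]))
1912 ((0.5478996634483337, 0.20760594308376312), 0.011963345110416412)
```

View pics/w6.png

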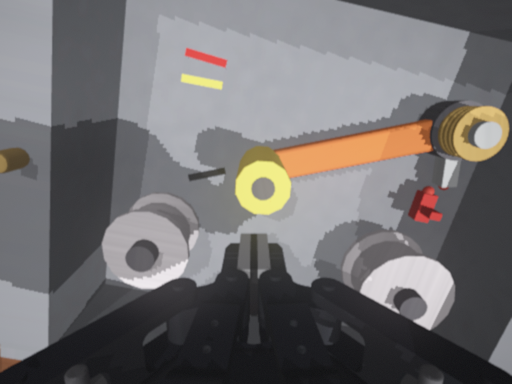

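The roller at (263,188) is straight ahead of the shut fingertips at (255,240), with nothing touching. I'll descend the last 6 mm and approach.

Emit:
servo_tool(steps=[[0, 0, 3, 0, 0, 0], [0, 0, 6, 0, 0, 0], [5, 0, 6, 0, 0, 0], [10, 0, 6, 0, 0, 0], [14, 0, 6, 0, 0, 0], [17, 0, 6, 0, 0, 0]], grip_force=100)

```text
clock: 12.5
position: [0.5707, 0.2122, 0.0387]
ee_rot: [0.0, -0.123, 0.992, 0.0]
contact_force: [-0.3, -0.4, 0.4]
width: -0.0001
```

Emit:
servo_tool(steps=[[2.5, 0, 0, 0, 0, 0], [5, 0, 0, 0, 0, 0], [7.5, 0, 0, 0, 0, 0], [10, 0, 0, 0, 0, 0]])

```text
clock: 12.9
position: [0.5656, 0.2094, 0.0389]
ee_rot: [0.004, -0.124, 0.992, -0.001]
contact_force: [8.5, -2.4, -3.6]
width: -0.0
```

Emit:
servo_tool(steps=[[2.5, 0, 0, 0, 0, 0], [5, 0, 0, 0, 0, 0], [7.5, 0, 0, 0, 0, 0], [10, 0, 0, 0, 0, 0]])

```text
clock: 13.3
position: [0.5569, 0.2065, 0.0392]
ee_rot: [0.005, -0.124, 0.992, -0.001]
contact_force: [9.5, -4.0, -3.7]
width: -0.0
```

```bash
cat > ang.py <<'E'
from h import *
import sys
fn=sys.argv[1]
s,im,d=snap('wrist',fn); P=cloud('wrist',s,d)
print(s['clock'],s['position'],s['contact_force'],s['width'])
hsv=cv2.cvtColor(im,cv2.COLOR_RGB2HSV)
m=(P[...,2]>.058)&(P[...,2]<.070)&(P[...,0]>.47)&(P[...,0]<.575)&(abs(P[...,1]-.207)<.05)&(hsv[...,1]>100)&(hsv[...,0]>20)&(hsv[...,0]<40)
n,l,stt,_=cv2.connectedComponentsWithStats(m.astype(np.uint8)); k=1+np.argmax(stt[1:,4]); p=P[l==k]
c,r=cv2.minEnclosingCircle(p[:,:2].astype(np.float32))
piv=np.array([.5037,.2990]); v=np.array(c)-piv
print('roller',c,r,'theta',-np.arctan2(v[1],v[0])-np.arctan2(.2990-.2077,.5480-.5037),np.hypot(*v))
E
python3 ang.py w7.png
```

```text
13.3 [0.55690237 0.20651137 0.03918372] [ 9.46378057 -4.03910931 -3.70341874] -9.630951605633703e-06
roller (0.5344820618629456, 0.20218048989772797) 0.012334378436207771 theta 0.143922354398494 0.10159504352564724
```

View pics/w7.png

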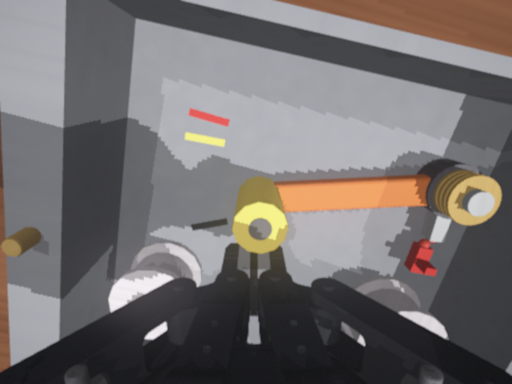

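The roller at (260,228) is in firm contact and moving, θ≈0.14. Continuing.

Emit:
servo_tool(steps=[[2.5, 0, 0, 0, 0, 0], [5, 0, 0, 0, 0, 0], [7.5, 0, 0, 0, 0, 0], [10, 0, 0, 0, 0, 0]])

```text
clock: 13.75
position: [0.5478, 0.2046, 0.0394]
ee_rot: [0.006, -0.124, 0.992, -0.001]
contact_force: [9.9, -0.5, -3.4]
width: 0.0005
```

Emit:
servo_tool(steps=[[2.5, 0, 0, 0, 0, 0], [5, 0, 0, 0, 0, 0], [7.5, 0, 0, 0, 0, 0], [10, 0, 0, 0, 0, 0]])

```text
clock: 14.15
position: [0.5377, 0.2024, 0.0395]
ee_rot: [0.005, -0.124, 0.992, -0.0]
contact_force: [9.0, -1.5, -2.2]
width: -0.0004
```

```bash
python3 ang.py w8.png
```

```text
14.15 [0.53772214 0.20235533 0.03950004] [ 8.99202101 -1.53398846 -2.24867901] -0.0003516439012549454
roller (0.5156509280204773, 0.19780462980270386) 0.012696006335318089 theta 0.3341955663671079 0.1018986144651557
```

View pics/w8.png

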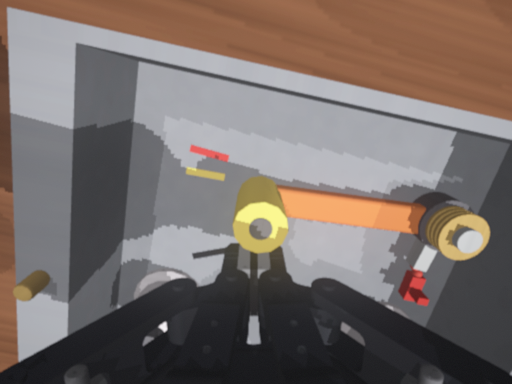

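The arm now points just short of the yellow mark (205,174), θ≈0.33. I'll push a further 9 mm in small steps.

Emit:
servo_tool(steps=[[1.5, 0, 0, 0, 0, 0], [3, 0, 0, 0, 0, 0], [4.5, 0, 0, 0, 0, 0]])

```text
clock: 14.5
position: [0.5338, 0.2015, 0.0395]
ee_rot: [0.006, -0.123, 0.992, -0.0]
contact_force: [8.6, -0.3, -3.2]
width: 0.0002
```

Emit:
servo_tool(steps=[[1.5, 0, 0, 0, 0, 0], [3, 0, 0, 0, 0, 0], [4.5, 0, 0, 0, 0, 0], [4.5, 0, 0, 0, 0, 0], [4.5, 0, 0, 0, 0, 0]])

```text
clock: 15.0
position: [0.5295, 0.2008, 0.0395]
ee_rot: [0.006, -0.123, 0.992, 0.0]
contact_force: [9.7, 0.8, -3.7]
width: 0.0
```

```bash
python3 ang.py w9.png
```

```text
15.0 [0.52951778 0.20077143 0.03950819] [ 9.73794911  0.80959046 -3.74583375] 2.5181766447570438e-05
roller (0.507179856300354, 0.19752386212348938) 0.012729480862617493 theta 0.4174697276573798 0.10153578658878704
```

View pics/w9.png

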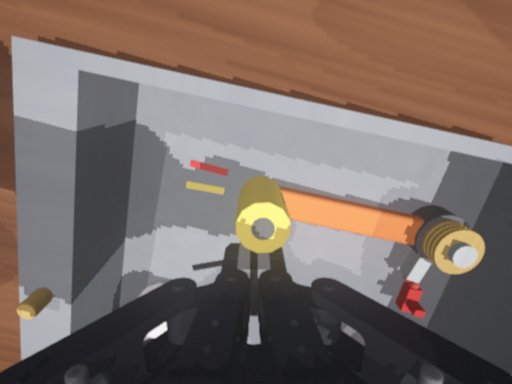

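θ≈0.417 by the roller position. I'll cross-check with the floor marks, and with bystanders and the cover in the side and scene views.

```bash
python3 - <<'E'
from h import *
z=np.load('w6.npz');P=z['P'];im=z['im'];hsv=cv2.cvtColor(im,cv2.COLOR_RGB2HSV)
v,u=np.mgrid[0:384,0:512]
piv=np.array([.5037,.2990]); ref=np.arctan2(.0913,.0443)
for n,(a,b,c,d) in dict(black=(188,166,226,182),yel=(178,72,226,92),red=(182,46,230,68)).items():
    m=(u>=a)&(u<=c)&(v>=b)&(v<=d)&((hsv[...,2]<60) if n=='black' else (hsv[...,1]>130))
    p=P[m][:,:2]; p=p[~np.isnan(p[:,0])]; w=np.median(p,0)-piv; print(n,len(p),'theta',-np.arctan2(w[1],w[0])-ref)
def pos(tag,z0,mk):
    pass
s,im,d=snap('scene','c10.png');P=cloud('scene',s,d);print(s['contact_force'])
z0=np.load('scene0.npz')['P']
for q in ['mortar','tin','tankard','candlestick','blue_bottle','bowl']:
    m=np.load(f'm_scene_{q}.npy'); dd=np.linalg.norm(P-z0,axis=-1)[m]; print(q,np.nanmedian(dd),np.nanpercentile(dd,90))
s,im,d=snap('side','s10.png')
E
```

```text
black 16 theta 0.0058365413804502
yel 0 theta nan
red 275 theta 0.4791008813730149
[ 8.40609605  0.42403197 -3.6530855 ]
mortar 0.0035952458783774267 0.008232785060840988
tin 0.0029834438258583276 0.007340527130753998
tankard 0.0025440322641706857 0.0062378767619111
candlestick 0.00486689212711643 0.012650060029344518
blue_bottle 0.004535659669500514 0.010918619774199504
bowl 0.0030011856137354027 0.00747848015983454
  return _methods._mean(a, axis=axis, dtype=dtype,
  ret = um.true_divide(
```

View pics/c10.png

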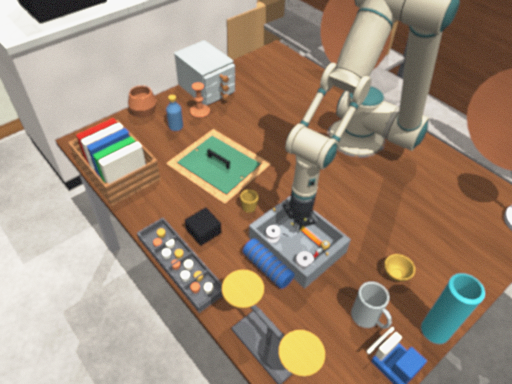

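View pics/s10.png

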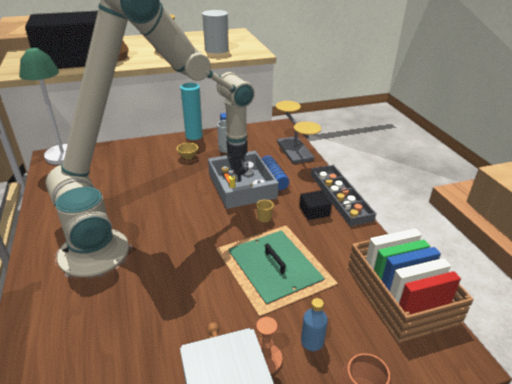

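Everything else is unmoved (differences are at depth-noise level) and the cover is flat on the mat. The black mark measures 0.006 and the red 0.479, so 0.417 sits inside the past-click range. One short steadiness check, then hand in.

Emit:
servo_tool(steps=[[0, 0, 0, 0, 0, 0], [0, 0, 0, 0, 0, 0], [0, 0, 0, 0, 0, 0], [0, 0, 0, 0, 0, 0], [0, 0, 0, 0, 0, 0]])

```text
clock: 15.65
position: [0.5296, 0.2008, 0.0396]
ee_rot: [0.006, -0.123, 0.992, 0.0]
contact_force: [9.7, 0.2, -3.8]
width: 0.0004
```

```bash
python3 ang.py w11.png; python3 - <<'E'
from h import *
print(sign_off())
E
```

```text
15.65 [0.52961216 0.20078555 0.03956303] [ 9.66606603  0.16395936 -3.81367641] 0.00037780673203721037
roller (0.507104218006134, 0.1977338194847107) 0.012582832016050816 theta 0.41814477579030895 0.10132338336429772
the job is handed in; nothing more can be done
None
```

I lifted the cover off the pins and set it down on the cork mat. I then pushed the tensioner roller past its click with the shut fingers and handed the job in at about 15.7 s, still holding it there.

**Cover:** It lies flat (tilt about 0) and within about 1 mm of the mat's centre.

**Tensioner:** The arm held steady at about 0.418 rad over the last half second, inside the 0.37–0.47 range. The floor marks agree, with black measuring 0.006 and red 0.479. My reading of the yellow mark failed, so I did not use it.

**Push force:** It read 8–10 N at the hold, against the 8–9 N expected there. It stayed near 9 N through the click instead of dropping to 5 N, so the force never showed the click. I relied on the camera angle instead.

**Other things on the table:** They matched their starting positions to within depth noise (median 3–5 mm), and none had visibly moved or tipped.

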